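# Crack open a stuck jar for a condition check

## Task

Help check this lidded glass jar for chips: stand the small lamp in the gap between the jar and the round glass vase, in line with both, its lit face square to the jar, and let go of it. Then take the stuck lid by its knob, pull it straight up steadily until its sealing ring lets go, without lifting the jar or whipping the lid away, and hold it level over the mouth, about 20 mm above the rim and clear of the jar. Finish while still holding the lid there, and leave jar, vase and the other pieces where they stand.

Things in the scene. Friction and masses are not known exactly. Their poses are not given: they have to be found in the camera images.
- jar: Heavy round jar of clear cut glass, 124 mm outer diameter, rim 100 mm above the table, mouth 102 mm wide, about 2.4 kg, standing loose. Origin: centre of its underside, z up. Jar and vase stand one to the robot's left, one to its right, either way round, 0.33 to 0.44 m apart.
- lid: Round lid of turned dark wood on the jar, 128 mm in diameter, about 0.28 kg (varies by a fifth). Origin: centre of the underside of its flange, which rests on the jar's rim when shut, 100 mm above the jar's origin; z up. Flange 7 mm thick at the edge, rising to 14 mm at the middle; below it a plug of 90 mm diameter reaches 17 mm down into the neck.
- seal (a point): Centre of the grey silicone ring (98 mm diameter) round the lid's plug, 14 mm below the lid's origin, stuck under the neck's inner lip. Pulled up, the lid rises 0.5 mm freely, then resists with a peak of 11 to 18 N (weight included) in the first 3 mm, about 10 N up to 7 mm of lift, and is free of the neck's grip from 10 mm. The plug leaves the mouth at 17 mm.
- knob (a point): Middle of the lid's round wooden knob, on the lid's axis, 41 mm above the lid's origin. The knob is 36 mm in diameter and 25 mm tall (28 to 53 mm above the lid's origin), on a neck 22 mm thick; the fingers fit beside it from above, with 14 mm between the lid and the knob's underside.
- lamp: Cordless LED inspection lamp, about 0.3 kg: an upright flat black panel 18 mm thick (its x), 60 mm wide (its y) and 62 mm tall, from 15 to 77 mm above the table, in the middle of a square steel foot 60 x 60 x 8 mm. Origin: centre of the foot's underside, z up; its white lit face looks along its own +x, the finned back along -x.
- vase: Round bellied vase of clear cut glass, widest 104 mm across at 45 mm height, narrow neck and flared lip, 114 mm tall, standing loose. Origin: centre of its underside.
- coupe: Stemmed glass with a wide cup, 92 mm across and 118 mm tall, standing loose on the far side of the table. Origin: centre of its foot's underside. Not to be disturbed.
- stand: Low round display stand of dark wood on five feet, 116 mm in diameter, 32 mm tall. Origin: centre of its underside. Not to be disturbed.
- weight: Domed clear glass paperweight, 74 mm in diameter, 46 mm tall. Origin: centre of its underside. Not to be disturbed.
Not all that is in view belongs to the job. Leave any blue or pink look-alike of the lid alone.

How it is judged:
On the way, in this order (a step that is already met when the one before it is completed fails the run):
1. the lamp stands released between jar and vase, in line with both, lit face to the jar, while the lid is still shut (x of jar in the frame of lamp above 0.05 m and x of vase in the frame of lamp below -0.05 m and y of jar in the frame of lamp between -0.03 and 0.03 m and contact force between each of jar, vase, the fingers and lamp below 0.1 N and y of vase in the frame of lamp between -0.03 and 0.03 m and angle between lamp's own z axis and vertical below 0.1 rad and height (world z) of lamp below 0.005 m and linear speed of lamp below 0.02 m/s and z of lid in the frame of jar below 0.104 m), for 0.3 s.
2. the lid, in the fingers, has broken free of its seal (z of lid in the frame of jar above 0.109 m and contact force between the fingers and lid above 2 N), for 0.1 s.
At the end, for the whole second after the job is handed in: Lamp upright, released, between jar and vase, each within 30 mm of its axis, lit face to the jar. Lid in the fingers, at rest, level (0.12 rad), 12 to 28 mm over the rim, within 15 mm of the jar's axis, not touching it. Jar on the table; jar, vase, coupe, stand, weight moved under 20 mm (x of jar in the frame of lamp above 0.05 m and x of vase in the frame of lamp below -0.05 m and y of jar in the frame of lamp between -0.03 and 0.03 m and contact force between each of jar, vase, the fingers and lamp below 0.1 N and y of vase in the frame of lamp between -0.03 and 0.03 m and angle between lamp's own z axis and vertical below 0.1 rad and height (world z) of each of lamp, jar below 0.005 m and linear speed of each of lamp, lid below 0.02 m/s and z of lid in the frame of jar between 0.112 and 0.128 m and horizontal distance between lid and jar below 0.015 m and angle between lid's own z axis and vertical below 0.12 rad and contact force between lid and jar below 0.2 N and contact force between the fingers and lid above 2 N and angle between jar's own z axis and vertical below 0.05 rad and distance of each of jar, vase, coupe, stand, weight from where it was at the start of the episode below 0.02 m); the arm keeps its last pose, push and grip.
It fails at once if the jar is lifted off the table or tipped (height (world z) of jar above 0.008 m or angle between jar's own z axis and vertical above 0.15 rad).
It fails at once if the lid is whipped or carried away from the jar (more than 60 mm above the rim or 50 mm aside) (z of lid in the frame of jar above 0.16 m or horizontal distance between lid and jar above 0.05 m).
It fails at once if the jar, the vase or a bystander is shoved more than 30 mm or the vase or stemmed glass knocked over (distance of any of jar, vase, coupe, stand, weight from where it was at the start of the episode above 0.03 m or angle between any of vase, coupe's own z axis and vertical above 0.4 rad).
It also fails if it takes over 54 s, if anything falls off the work surface, if the arm or the gripper's body presses on something with over 40 N, if the wrist force passes 120 N, or if a joint passes its speed limit or range.

## Robot

A 7-joint arm with a two-finger parallel gripper is mounted at the origin on the work surface. World frame = base frame: x ahead of the robot, y to its left, z up, the work surface at z = 0. Lengths are in m, angles in rad, forces in N, time in s.
With the tool pointing down it reaches from about 0.4 to 0.85 m from the base axis. Payload 10.4 kg.
Tool frame: the origin (TCP) lies midway between the tips of the shut fingers; the grasp point (between the pads) lies 19 mm behind it; z points along the fingers, y is the line along which they close (so a half turn about z gives the same grasp; the last joint's range is limited). The gripper opens to 87 mm and grips with 3 to 60 N. Pads are 19 mm wide; open, the fingers measure 117 mm over their backs; the gripper's body (75 mm by 190 mm) begins 51 mm behind the grasp point.
Start: joints at [1.293, 0.332, -0.065, 1.46, 0.022, 1.35, -0.088], TCP at [0.158, -0.605, 0.223] pointing down, gripper open.
Joint ranges: [-2.6, 2.6], [-0.5, 2.12], [-1.47, 1.34], [0.16, 2.42], [-1.27, 4.41], [0.06, 2.06], [-2.6, 2.6]. Speed limits (rad/s): [2.22, 2.22, 2.79, 2.79, 3.14, 3.14, 3.14].

## Interface

Orientations are given as a unit quaternion [x, y, z, w].
In Python, from bench import r gives the robot as it stands.
- The arm moves only by the tool arm_command, never from a script. Its arguments are lists of equal length, an entry for each row: "xyz": the shift along the world's x, y, z in m, a list of three; "rot": the turn, a rotation vector about the world's x, y, z in rad, a list of three. In form: {"xyz": [[tx, ty, tz], ...], "rot": [[ax, ay, az], ...]}. A call has 1 to 20 rows; each row is the pose to reach, as a shift and turn from the pose commanded when the call began; what a row does not reach only later rows make up. A row lasts 1/12 s, in which the tool goes at most 41.7 mm and 7.16 degrees, less where a joint would pass 70% of its speed; a pose out of reach is approached as far as the arm can. A call with a gripper value outside its range is refused whole. "grip" is the opening, from 0 (shut) to 1 (fully open), set as the call begins (left out, the last holds). The fingers move at their own pace and stop on an object; "squeeze" is the grip in N (left out, the last holds). Time passes only in rows, so rows that repeat a pose let the fingers close. It gives the time, the measured TCP pose, the force, the opening and the grip force at its end, in the units of the state.
- r.read_state(): the state, without advancing time (a new reading comes with each control period).
- r.camera(name): name is "scene" or "top" or "wrist"; returns the picture (400x640x3 uint8, red, green, blue); there is no depth.
- r.camera_model(name): a dict with "fx", "fy", "cx", "cy" (pixels), "T" (4x4, takes a point from camera to world coordinates). Camera axes: x right, y up, looking along -z (the intrinsics and any distortion apply to the point x, -y, -z); pixel columns grow to the right and rows downward; lengths in m; the calibration is good to about 2 mm. The wrist camera is an equidistant fisheye: a pixel r from the principal point sees the ray r / f radians off the axis. A picture is of the moment at which its call begins: read the wrist's pose just before it. camera_model takes no time and is no camera call; for the wrist camera it gives the pose at the moment of the call.
- r.close_job(): hands the job in; it is judged then, once.
Trained networks look in the newest picture that a camera, given by its name, has taken for a name from the list of things; names that differ only in an ending like _2 or _b are one class to them, and where a whole thing is asked for, a point or a joint stands for the part that bears it (a point fixed in the world has none). Each returns a list of dicts, best first, with "conf" (0 to 1); they miss things now and then, are a little off and sometimes report something else, mostly with a low value. They report only what shows in the picture. A call takes as long as a camera call. They do not tell look-alikes from the thing itself.
- r.look_for(label, camera): "at" ([x, y, z] in m, in the coordinates of the camera as it stood for that picture, good to about 4 mm: the middle of the surface that is visible of it).
- r.spot_point(label, camera): "at" ([x, y, z] in m, in the coordinates of the camera as it stood for that picture, good to about 4 mm: a listed point, or the origin of a listed thing).
The state is a dict: "time": time; "joint_positions": joint angles; "joint_vel": joint speeds; "joint_torque": joint torques, N m; "ee_pos": TCP position; "eef_rot": TCP orientation; "ft_force": force on the tool from outside, world axes, zero at the start; "torque": the same for the moment, N m; "width": finger opening in m; "grip_force": force on a finger pad.
Only numpy, scipy, OpenCV 4.12 (cv2) and the standard library are available. Lean on these libraries where they do the work, as an engineer would, in place of code of your own. Each camera call takes 0.05 s, during which the arm holds its last target. There are 200 camera calls.

## Working session

There is one attempt and no reset: what is moved stays moved. The work goes in short steps, Python scripts to look and compute and a tool call to move; the robot and the scene stay as the last step left them, time stands still between calls to the robot, and variables do not carry over. Pictures are saved under pics/ and viewed, at most 10 in all, crops included, and the job is handed in when it is done.

Besides the shell and the picture viewer there is one more tool, called after ">>>" by a JSON object that holds its "op" and its "data". arm_command: Moves the arm, as the interface text tells. Its arguments: {"type":"object","properties":{"xyz":{"type":"array"},"rot":{"type":"array"},"grip":{"type":"number"},"squeeze":{"type":"number"}},"required":["xyz","rot"]}

```bash
mkdir -p pics
cat > h.py <<'E'
from bench import r
import numpy as np, cv2
def snap(c,fn=None):
    im=r.camera(c)
    if fn: cv2.imwrite('pics/'+fn,im[:,:,::-1])
    return im
def w(p,T): return (np.array(T)@np.append(p,1))[:3]
def find(labels,c,fs=('spot_point','look_for')):
    T=r.camera_model(c)['T']
    for l in labels:
        for f in fs:
            for d in getattr(r,f)(l,c)[:3]:
                print(c,l,f,round(d['conf'],2),np.round(w(d['at'],T),3))
E
python3 - <<'E'
from h import *
a=snap('scene','s1.png');b=snap('top','t1.png')
print(r.read_state()['ee_pos'],r.read_state()['eef_rot'],r.read_state()['time'])
find(['jar','lid','knob','lamp','vase','coupe','stand','weight'],'top',('spot_point',))
find(['jar','lid','lamp','vase'],'scene',('spot_point',))
print(r.camera_model('top'), r.read_state()['time'])
E
```

```text
[ 0.15744002 -0.60448748  0.22186869] [ 9.91894956e-01  1.27059093e-01 -1.09900925e-04 -6.09934420e-04] 0.1
top jar spot_point 0.7 [ 0.614 -0.17   0.   ]
top lid spot_point 0.96 [ 0.435 -0.192  0.015]
top lid spot_point 0.76 [ 0.61  -0.168  0.102]
top lid spot_point 0.64 [ 0.633 -0.348  0.018]
top knob spot_point 0.84 [ 0.612 -0.17   0.143]
top knob spot_point 0.82 [ 0.633 -0.349  0.059]
top knob spot_point 0.73 [ 0.44  -0.189  0.062]
top lamp spot_point 0.91 [ 0.464 -0.029 -0.   ]
top vase spot_point 0.61 [0.635 0.174 0.003]
top coupe spot_point 0.83 [ 0.784 -0.02   0.001]
top stand spot_point 0.71 [0.372 0.322 0.001]
top weight spot_point 0.84 [ 0.366 -0.318  0.001]
scene jar spot_point 0.72 [ 0.613 -0.167  0.002]
scene jar spot_point 0.71 [ 0.368 -0.314 -0.002]
scene jar spot_point 0.26 [0.634 0.177 0.001]
scene lid spot_point 0.98 [ 0.436 -0.186  0.014]
scene lid spot_point 0.81 [ 0.617 -0.17   0.101]
scene lid spot_point 0.65 [ 0.632 -0.348  0.018]
scene lamp spot_point 0.76 [ 0.466 -0.03   0.001]
scene lamp spot_point 0.63 [ 0.61  -0.168  0.142]
scene vase spot_point 0.95 [0.636 0.179 0.003]
{'fx': 462.91281192837437, 'fy': 462.91281192837437, 'cx': 321.0701826896947, 'cy': 201.24560580770833, 'T': array([[ 0.06749747,  0.97528781, -0.21037534,  0.35454741],
       [-0.99771743,  0.06640372, -0.01226693, -0.01320537],
       [ 0.00200592,  0.21072313,  0.97754373,  1.1774555 ],
       [ 0.        ,  0.        ,  0.        ,  1.        ]])} 0.7
```

View pics/t1.png

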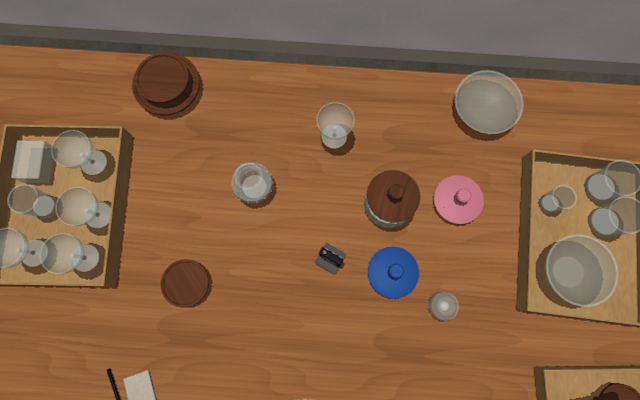

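View pics/s1.png

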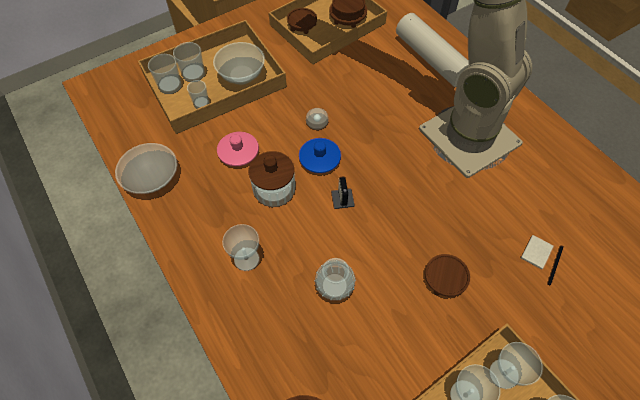

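The three lid-like things in the top view are dark wood at (393,198), pink at (459,199) and blue at (394,272). The dark wood one sits on the clear jar at rim height (z≈0.10), so it is the lid. The vase is at (252,184) and the lamp at (330,259). Next I'll use one crop to confirm the lid and read the lamp's yaw.

Run:
```python
import cv2,numpy as np
t=cv2.imread('pics/t1.png');s=cv2.imread('pics/s1.png')
f=lambda i,x,y,n,: cv2.resize(i[y:y+n,x:x+n],(400,400),interpolation=cv2.INTER_CUBIC)
cv2.imwrite('pics/c1.png',np.hstack([f(t,305,234,50),f(s,315,165,55)]))
cv2.imwrite('pics/c2.png',np.hstack([f(t,340,150,150),f(s,215,120,130)]))
```

```text
(no output)
```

View pics/c1.png

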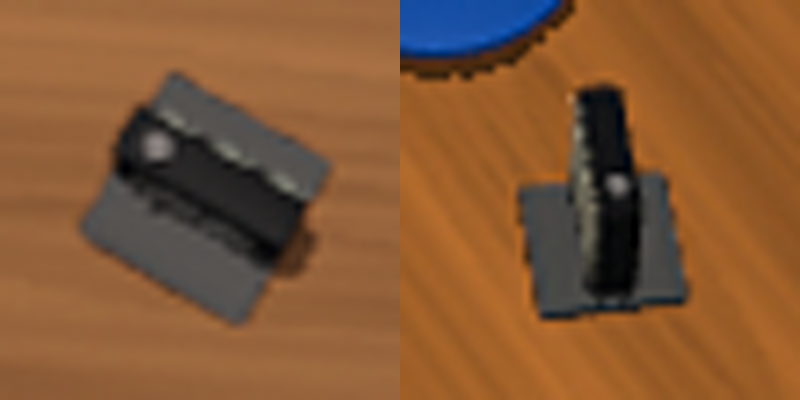

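View pics/c2.png

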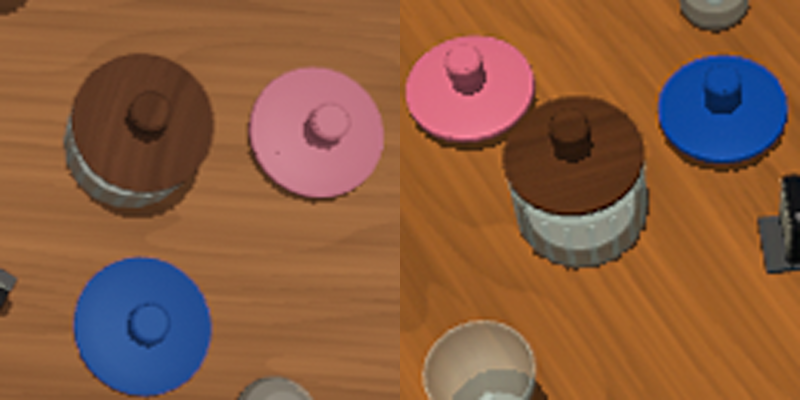

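The crops confirm the dark wood lid on the clear jar. On the lamp, the white strip is on the upper right in the top view and the fins are on the lower left, so it faces about +x, −y. I'll project the foot corners to get the yaw.

```bash
cat >> h.py <<'E'
def ray(c,u,v,z):
    m=r.camera_model(c);T=np.array(m['T'])
    d=T[:3,:3]@np.array([(u-m['cx'])/m['fx'],-(v-m['cy'])/m['fy'],-1]);o=T[:3,3]
    return o+d*(z-o[2])/d[2]
E
python3 - <<'E'
from h import *
from scipy.spatial.transform import Rotation as R
P=np.array([ray('top',305+u/8,234+v/8,.008) for u,v in [(175,72),(330,165),(240,325),(80,225)]])
c=P.mean(0);print(P.round(3),c)
f=(P[0]+P[1]-P[2]-P[3])[:2];l=(P[3]+P[0]-P[1]-P[2])[:2]
print('yaw',np.arctan2(f[1],f[0]),'left dir-90',np.arctan2(l[1],l[0])-np.pi/2)
j=np.array([.613,-.168]);v=np.array([.6355,.1765]);d=j-v
print('target yaw',np.arctan2(d[1],d[0]),'mid',(j+v)/2,np.linalg.norm(d))
s=r.read_state();print(R.from_quat(s['eef_rot']).as_matrix().round(3),s['joint_positions'],s['width'])
E
```

```text
[[ 0.499 -0.021  0.008]
 [ 0.473 -0.071  0.008]
 [ 0.421 -0.046  0.008]
 [ 0.449  0.006  0.008]] [ 0.46069714 -0.03287497  0.008     ]
yaw -0.47123415428215637 left dir-90 -0.4814716102199408
target yaw -1.636015743797042 mid [0.62425 0.00425] 0.34523397862898725
[[ 0.968  0.252 -0.   ]
 [ 0.252 -0.968 -0.   ]
 [-0.     0.    -1.   ]] [ 1.29339288  0.33218062 -0.06472555  1.46017847  0.02163573  1.34989274
 -0.08847385] 0.08752609582007215
```

>>> {"op": "arm_command", "data": {"xyz": [[0.04,0.075,0],[0.075,0.14,0],[0.11,0.205,0],[0.14,0.265,-0.01],[0.17,0.32,-0.02],[0.2,0.375,-0.03],[0.23,0.43,-0.04],[0.255,0.48,-0.05],[0.28,0.525,-0.06],[0.295,0.555,-0.06],[0.305,0.572,-0.06],[0.305,0.572,-0.06],[0.305,0.572,-0.06],[0.305,0.572,-0.06],[0.305,0.572,-0.06],[0.305,0.572,-0.06]], "rot": [[0,0,0.1],[0,0,0.2],[0,0,0.3],[0,0,0.4],[0,0,0.5],[0,0,0.6],[0,0,0.7],[0,0,0.8],[0,0,0.84],[0,0,0.84],[0,0,0.84],[0,0,0.84],[0,0,0.84],[0,0,0.84],[0,0,0.84],[0,0,0.84]], "grip": 1}}

```text
time: 2.03
ee_pos: [0.4638, -0.0288, 0.1628]
eef_rot: [0.853, 0.522, 0.001, 0.0]
ft_force: [0.0, -0.1, -0.3]
width: 0.0868
grip_force: 0.0
```

Run:
```python
from h import *
from scipy.spatial.transform import Rotation as R
s=r.read_state();print(s['time'],s['ee_pos'],R.from_quat(s['eef_rot']).as_matrix()[:,1],s['joint_positions'],s['ft_force'])
snap('wrist','w1.png');find(['lamp'],'wrist')
m=r.camera_model('wrist');print(m)
```

```text
2.0333 [ 0.46376687 -0.02877954  0.16278034] [ 0.8901775  -0.45561237  0.00117794] [ 0.70165142  0.07427837 -0.75461611  1.91471032  0.05464324  1.17159619
 -0.54581925] [ 0.0107992  -0.12799511 -0.32146802]
wrist lamp spot_point 0.62 [ 0.465 -0.026  0.003]
wrist lamp look_for 0.63 [ 0.468 -0.023  0.011]
{'fx': 309.70691628693146, 'fy': 309.70691628693146, 'cx': 316.59739078264613, 'cy': 200.75114066186026, 'T': array([[ 8.90974294e-01,  4.38254695e-01,  1.18733442e-01,
         4.95495302e-01],
       [-4.54052728e-01,  8.60525159e-01,  2.30938456e-01,
         3.15163811e-02],
       [-9.63251098e-04, -2.59671471e-01,  9.65696536e-01,
         3.25179031e-01],
       [ 0.00000000e+00,  0.00000000e+00,  0.00000000e+00,
         1.00000000e+00]])}
```

View pics/w1.png

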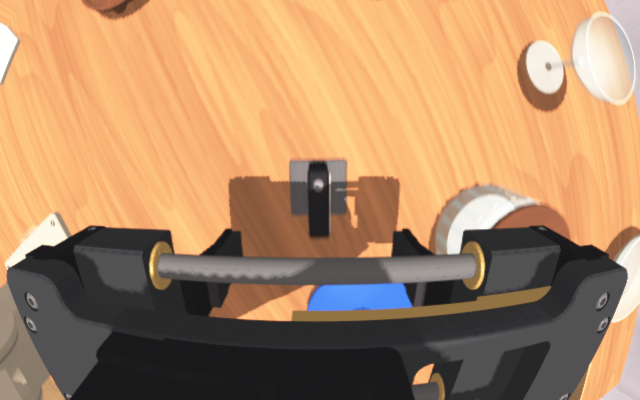

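The lamp is at (318,195), centred between the fingertips (about 230 and 405) and square to them, with the lit side to the right. I'll descend and grip it.

>>> {"op": "arm_command", "data": {"xyz": [[0,0,-0.03],[0,0,-0.06],[0,0,-0.09],[0,0,-0.11],[0,0,-0.122],[0,0,-0.122],[0,0,-0.122]], "rot": [[0,0,0],[0,0,0],[0,0,0],[0,0,0],[0,0,0],[0,0,0],[0,0,0]]}}

```text
time: 2.77
ee_pos: [0.4626, -0.0334, 0.041]
eef_rot: [0.854, 0.52, -0.0, -0.0]
ft_force: [-0.8, 0.0, 0.3]
width: 0.0871
grip_force: 0.0
```

>>> {"op": "arm_command", "data": {"xyz": [[0,0,0],[0,0,0],[0,0,0],[0,0,0],[0,0,0],[0,0,0],[0,0,0],[0,0,0],[0,0,0],[0,0,0],[0,0,0],[0,0,0]], "rot": [[0,0,0],[0,0,0],[0,0,0],[0,0,0],[0,0,0],[0,0,0],[0,0,0],[0,0,0],[0,0,0],[0,0,0],[0,0,0],[0,0,0]], "grip": 0, "squeeze": 20}}

```text
time: 3.77
ee_pos: [0.4627, -0.0329, 0.0406]
eef_rot: [0.854, 0.52, 0.0, 0.0]
ft_force: [0.8, -1.0, 0.1]
width: 0.0179
grip_force: 19.9
```

>>> {"op": "arm_command", "data": {"xyz": [[0,0,0.015],[0,0,0.035],[0,0,0.05],[0.01,0.002,0.05],[0.025,0.006,0.05],[0.042,0.01,0.05],[0.06,0.014,0.05],[0.078,0.018,0.05],[0.096,0.022,0.05],[0.113,0.026,0.05],[0.13,0.03,0.05],[0.145,0.033,0.05],[0.156,0.036,0.05],[0.162,0.037,0.05],[0.162,0.037,0.05],[0.162,0.037,0.05],[0.162,0.037,0.05],[0.162,0.037,0.05]], "rot": [[0,0,0],[0,0,0],[0,0,0],[0,0,-0.05],[0,0,-0.14],[0,0,-0.24],[0,0,-0.34],[0,0,-0.45],[0,0,-0.56],[0,0,-0.67],[0,0,-0.78],[0,0,-0.89],[0,0,-1.0],[0,0,-1.1],[0,0,-1.16],[0,0,-1.16],[0,0,-1.16],[0,0,-1.16]]}}

```text
time: 5.27
ee_pos: [0.6241, 0.0041, 0.0902]
eef_rot: [1.0, -0.031, -0.0, 0.0]
ft_force: [-0.6, 0.5, -3.4]
width: 0.0177
grip_force: 20.0
```

Run:
```python
from h import *
snap('top');find(['jar','knob','lamp','vase'],'top',('spot_point',))
snap('wrist','w2.png');find(['lamp'],'wrist',('spot_point',))
```

```text
top knob spot_point 0.7 [ 0.611 -0.172  0.144]
top knob spot_point 0.67 [ 0.44  -0.19   0.061]
top knob spot_point 0.65 [ 0.633 -0.352  0.057]
top vase spot_point 0.61 [ 0.632  0.176 -0.003]
wrist lamp spot_point 0.77 [0.627 0.005 0.053]
```

View pics/w2.png

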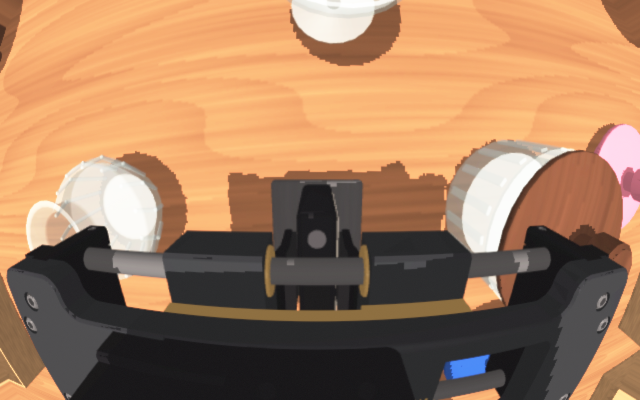

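The lamp is held at (318,215), with the vase on the left at (110,210) and the jar on the right at (530,215). Its lit side faces the jar. I'll lower it and release.

>>> {"op": "arm_command", "data": {"xyz": [[0,0,-0.012],[0,0,-0.024],[0,0,-0.034],[0,0,-0.042],[0,0,-0.046],[0,0,-0.049],[0,0,-0.0495],[0,0,-0.0495],[0,0,-0.0495],[0,0,-0.0495]], "rot": [[0,0,0],[0,0,0],[0,0,0],[0,0,0],[0,0,0],[0,0,0],[0,0,0],[0,0,0],[0,0,0],[0,0,0]]}}

```text
time: 6.45
ee_pos: [0.6248, 0.0042, 0.0413]
eef_rot: [0.999, -0.033, 0.0, 0.0]
ft_force: [-0.2, 0.4, -3.6]
width: 0.0179
grip_force: 20.0
```

>>> {"op": "arm_command", "data": {"xyz": [[0,0,0],[0,0,0],[0,0,0],[0,0,0],[0,0,0],[0,0,0],[0,0,0]], "rot": [[0,0,0],[0,0,0],[0,0,0],[0,0,0],[0,0,0],[0,0,0],[0,0,0]], "grip": 0.6}}

```text
time: 7.03
ee_pos: [0.6246, 0.0042, 0.0411]
eef_rot: [0.999, -0.033, 0.0, 0.0]
ft_force: [-0.4, -0.8, 0.4]
width: 0.0508
grip_force: 0.0
```

>>> {"op": "arm_command", "data": {"xyz": [[0,0,0.02],[0,0,0.05],[0,0,0.085],[0,0,0.12],[0,0,0.155],[0,0,0.18],[0,0,0.19],[0,0,0.19],[0,-0.01,0.19],[-0.002,-0.03,0.19],[-0.004,-0.06,0.19],[-0.006,-0.09,0.19],[-0.008,-0.12,0.19],[-0.01,-0.15,0.19],[-0.012,-0.168,0.19],[-0.012,-0.173,0.19],[-0.012,-0.173,0.19],[-0.012,-0.173,0.19],[-0.012,-0.173,0.19]], "rot": [[0,0,0],[0,0,0],[0,0,0],[0,0,0],[0,0,0],[0,0,0],[0,0,0],[0,0,0],[0,0,0],[0,0,0],[0,0,0],[0,0,0],[0,0,0],[0,0,0],[0,0,0],[0,0,0],[0,0,0],[0,0,0],[0,0,0]]}}

```text
time: 8.62
ee_pos: [0.6126, -0.1668, 0.2304]
eef_rot: [1.0, -0.031, -0.0, -0.001]
ft_force: [0.2, 0.1, -0.6]
width: 0.0524
grip_force: 0.0
```

Run:
```python
from h import *
T=r.read_state();print(T['time'],T['ee_pos'],T['ft_force'])
t=snap('top','t3.png');find(['jar','knob','lid','lamp','vase'],'top',('spot_point',))
wi=snap('wrist','w3.png');find(['knob','lid','jar','lamp'],'wrist',('spot_point',))
f=lambda i,x,y,a,b:cv2.resize(i[y:y+b,x:x+a],(400,300),interpolation=cv2.INTER_CUBIC)
s=snap('scene');find(['lamp','jar','vase'],'scene',('spot_point',))
cv2.imwrite('pics/c3.png',np.vstack([np.hstack([f(t,220,120,240,180),f(s,200,130,200,150)]),cv2.resize(wi,(800,300))[:]])[:,:,::-1])
```

```text
8.6167 [ 0.61262001 -0.16684097  0.23036076] [ 0.16541611  0.11708085 -0.60619287]
top jar spot_point 0.74 [ 0.613 -0.165  0.001]
top jar spot_point 0.66 [0.627 0.005 0.001]
top knob spot_point 0.73 [ 0.612 -0.17   0.142]
top lid spot_point 0.85 [ 0.437 -0.191  0.015]
top lid spot_point 0.64 [ 0.611 -0.166  0.101]
top lamp spot_point 0.85 [0.626 0.004 0.   ]
top vase spot_point 0.88 [0.633 0.172 0.002]
top vase spot_point 0.19 [ 0.786 -0.021  0.   ]
wrist knob spot_point 0.88 [ 0.635 -0.348  0.056]
wrist knob spot_point 0.74 [ 0.44  -0.192  0.061]
wrist knob spot_point 0.36 [ 0.612 -0.173  0.086]
wrist lid spot_point 0.93 [ 0.444 -0.187  0.016]
wrist lid spot_point 0.91 [ 0.615 -0.17   0.098]
wrist lid spot_point 0.76 [ 0.636 -0.348  0.019]
wrist jar spot_point 0.24 [ 0.614 -0.173  0.087]
wrist lamp spot_point 0.6 [0.626 0.001 0.002]
scene lamp spot_point 0.86 [ 0.627  0.004 -0.002]
scene jar spot_point 0.75 [ 0.612 -0.171  0.003]
scene vase spot_point 0.82 [0.637 0.178 0.001]
scene vase spot_point 0.35 [ 0.612 -0.168  0.141]
```

View pics/c3.png

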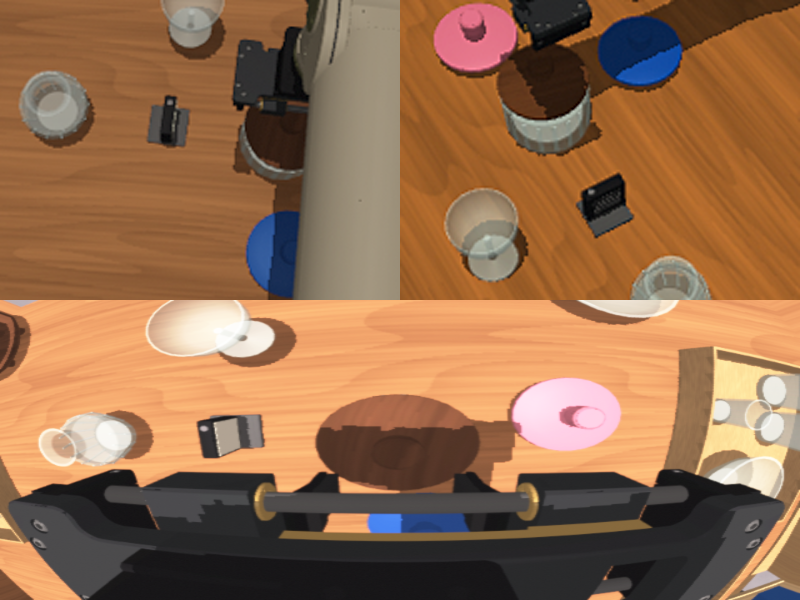

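The lamp stands at (0.626, 0.004) with its lit side to the jar. The knob is at about (0.612, −0.170, 0.142), which matches the jar axis and the expected 141 mm height. I'll descend over it.

>>> {"op": "arm_command", "data": {"xyz": [[0,-0.001,0],[0,-0.001,-0.02],[0,-0.001,-0.045],[0,-0.001,-0.07],[0,-0.001,-0.09],[0,-0.001,-0.102],[0,-0.001,-0.108],[0,-0.001,-0.108],[0,-0.001,-0.108],[0,-0.001,-0.108]], "rot": [[0,0,0],[0,0,0],[0,0,0],[0,0,0],[0,0,0],[0,0,0],[0,0,0],[0,0,0],[0,0,0],[0,0,0]], "grip": 0.8}}

```text
time: 10.2
ee_pos: [0.6134, -0.17, 0.1246]
eef_rot: [0.999, -0.033, 0.001, 0.0]
ft_force: [-0.5, 0.7, 0.4]
width: 0.0695
grip_force: 0.0
```

>>> {"op": "arm_command", "data": {"xyz": [[0,0,0],[0,0,0],[0,0,0],[0,0,0],[0,0,0],[0,0,0],[0,0,0],[0,0,0],[0,0,0],[0,0,0]], "rot": [[0,0,0],[0,0,0],[0,0,0],[0,0,0],[0,0,0],[0,0,0],[0,0,0],[0,0,0],[0,0,0],[0,0,0]], "grip": 0, "squeeze": 10}}

```text
time: 11.03
ee_pos: [0.6126, -0.1698, 0.1231]
eef_rot: [0.999, -0.033, 0.0, 0.0]
ft_force: [-0.4, 0.1, 1.3]
width: 0.0354
grip_force: 10.0
```

>>> {"op": "arm_command", "data": {"xyz": [[0,0,0],[0,0,0],[0,0,0],[0,0,0]], "rot": [[0,0,0],[0,0,0],[0,0,0],[0,0,0]], "squeeze": 45}}

```text
time: 11.37
ee_pos: [0.6126, -0.1698, 0.1231]
eef_rot: [0.999, -0.033, 0.0, 0.0]
ft_force: [-1.5, 0.2, 1.3]
width: 0.0346
grip_force: 45.0
```

>>> {"op": "arm_command", "data": {"xyz": [[0,0,0.0005],[0,0,0.001],[0,0,0.0015],[0,0,0.002],[0,0,0.0025],[0,0,0.003],[0,0,0.0035],[0,0,0.004],[0,0,0.0045],[0,0,0.005]], "rot": [[0,0,0],[0,0,0],[0,0,0],[0,0,0],[0,0,0],[0,0,0],[0,0,0],[0,0,0],[0,0,0],[0,0,0]]}}

```text
time: 12.2
ee_pos: [0.6123, -0.1697, 0.1278]
eef_rot: [0.999, -0.033, -0.0, -0.0]
ft_force: [0.8, 1.0, -9.8]
width: 0.0346
grip_force: 45.0
```

The load is 9.8 N at 4.7 mm of lift, so the peak has passed. I'll carry on up slowly.

>>> {"op": "arm_command", "data": {"xyz": [[0,0,0.0007],[0,0,0.0014],[0,0,0.0021],[0,0,0.0028],[0,0,0.0035],[0,0,0.0043],[0,0,0.0051],[0,0,0.0059],[0,0,0.0068],[0,0,0.0077],[0,0,0.0086],[0,0,0.0095],[0,0,0.0105],[0,0,0.0115],[0,0,0.0125],[0,0,0.0135],[0,0,0.0145],[0,0,0.0155],[0,0,0.0155],[0,0,0.0155]], "rot": [[0,0,0],[0,0,0],[0,0,0],[0,0,0],[0,0,0],[0,0,0],[0,0,0],[0,0,0],[0,0,0],[0,0,0],[0,0,0],[0,0,0],[0,0,0],[0,0,0],[0,0,0],[0,0,0],[0,0,0],[0,0,0],[0,0,0],[0,0,0]]}}

```text
time: 13.87
ee_pos: [0.6126, -0.1699, 0.1436]
eef_rot: [0.999, -0.033, 0.0, 0.0]
ft_force: [0.3, -0.6, -3.5]
width: 0.035
grip_force: 45.0
```

Run:
```python
from h import *
T=r.read_state();print(T['time'],T['ee_pos'],T['ft_force'],T['torque'])
t=snap('top');find(['jar','lid','lamp','vase'],'top',('spot_point',))
s=snap('scene');find(['lamp','jar','lid','vase'],'scene',('spot_point',))
wi=snap('wrist');find(['lid'],'wrist',('spot_point',))
f=lambda i,x,y,a,b:cv2.resize(i[y:y+b,x:x+a],(400,300),interpolation=cv2.INTER_CUBIC)
cv2.imwrite('pics/c4.png',np.vstack([np.hstack([f(t,220,120,240,180),f(s,230,130,80,80)]),cv2.resize(wi,(800,300))])[:,:,::-1])
```

```text
13.8667 [ 0.61257381 -0.16985568  0.14362846] [ 0.33939651 -0.61065533 -3.45989934] [ 0.01898145 -0.03061076  0.03626273]
top jar spot_point 0.87 [ 0.615 -0.169  0.002]
top lid spot_point 0.86 [ 0.628 -0.346  0.024]
top lid spot_point 0.65 [ 0.436 -0.191  0.015]
top lid spot_point 0.58 [ 0.608 -0.166  0.123]
top lamp spot_point 0.79 [0.627 0.006 0.002]
top vase spot_point 0.73 [ 0.636  0.175 -0.   ]
scene lamp spot_point 0.96 [ 0.627  0.004 -0.001]
scene jar spot_point 0.83 [ 0.611 -0.169 -0.001]
scene lid spot_point 0.91 [ 0.436 -0.187  0.017]
scene lid spot_point 0.86 [ 0.618 -0.167  0.125]
scene lid spot_point 0.79 [ 0.632 -0.348  0.015]
scene vase spot_point 0.93 [ 0.635  0.177 -0.001]
wrist lid spot_point 0.82 [ 0.615 -0.173  0.119]
wrist lid spot_point 0.55 [ 0.635 -0.349  0.02 ]
```

View pics/c4.png

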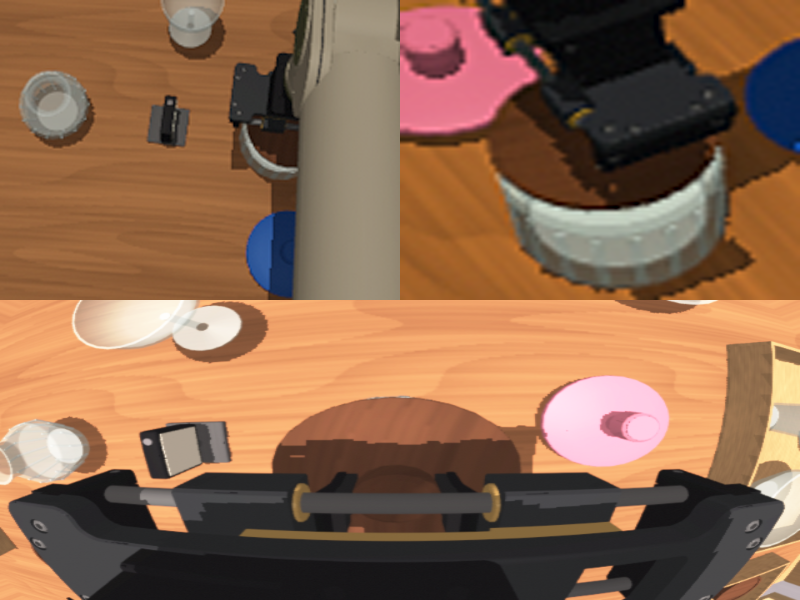

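The lid is held about 20 mm above the rim, measured at z≈0.119–0.125 against 0.1205 from the lift. It is level at (395,450) and bears only its own weight. The jar has not moved, and the lamp stands free with its lit face to the jar.

```bash
python3 -c "
from bench import r
print(r.read_state()['ee_pos'],max(abs(r.read_state()['joint_vel'])),r.close_job())"
```

```text
the job is handed in; nothing more can be done
[ 0.61256056 -0.16983898  0.14356677] 0.001343695366020715 None
```

The job is handed in (no verdict came back): the lamp stands released between jar and vase with its lit face to the jar, and the lid is free of its seal and held level about 20 mm above the rim.

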